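# Wind down a variable transformer and switch it off

### The arm

A 7-joint arm with a two-finger parallel gripper is mounted at the origin on the work surface. World frame = base frame: x ahead of the robot, y to its left, z up, the work surface at z = 0. Lengths are in m, angles in degrees, forces in N, time in s.
With the tool pointing down it reaches from about 0.425 to 0.875 m from the base axis. Payload 4.7 kg.
Tool frame: the origin (TCP) lies at the very end of the fingers, on their centre line; the grasp point (between the pads) lies 19 mm behind it (env.grasp_offset is the distance from the TCP to the grasp point, in m); z points along the fingers, y is the line along which they close (so a half turn about z gives the same grasp; the last joint's range is limited). The gripper opens to 87 mm and grips with 3 to 60 N. Pads are 19 mm wide; open, the fingers measure 117 mm over their backs; the gripper's body (75 mm by 190 mm) begins 51 mm behind the grasp point.
Start: joints at [0.808, 18.392, -4.016, 83.108, 1.295, 78.541, -3.26], TCP at [0.65, -0, 0.223] pointing down, gripper open.
Joint ranges: [-163.93, 163.93], [-17.29, 119.83], [-79.2, 71.16], [3.27, 140.29], [-89.18, 269.18], [5.43, 117.66], [-154.24, 154.24]. Speed limits (degrees/s): [147.25, 147.25, 180, 180, 180, 180, 180].

### API

Orientations are given as [roll, pitch, yaw] about the fixed x, y, z axes, in that order (R = Rz(yaw) Ry(pitch) Rx(roll)).
In Python, from cell import env gives the robot as it stands. The module is installed in compiled form; this text tells all that it offers.
- The arm moves only by the tool drive_tool, never from a script. Its argument "moves" is one flat list of numbers, 5 for each row, row after row: the shift along the tool's x, y, z in units of 40 mm (1.0 is 40 mm), then the turn about the tool's z in units of 10 degrees (1.0 is 10 degrees), then the finger opening in mm, from 0 to 87. A call has 1 to 5 rows; each row is the pose to reach, as a shift and turn from the pose commanded when the call began, along the tool's axes at that moment; what a row does not reach only later rows make up. A row lasts 1/8 s, in which the tool goes at most 62.5 mm and 10.7 degrees, less where a joint would pass 70% of its speed; a pose out of reach is approached as far as the arm can. A call with a gripper value outside its range is refused whole. The fingers move at their own pace and stop on an object; "squeeze" is the grip in N (left out, the last holds). Time passes only in rows, so rows that repeat a pose let the fingers close. It gives the time, the measured TCP pose, the force, the opening and the grip force at its end, in the units of the state.
- env.get_obs(): the state, without advancing time (a new reading comes with each control period).
- env.read_camera(name): name is "scene" or "side" or "wrist"; returns (picture, depth): 480x640x3 uint8, red, green, blue; 480x640 float32, m along the optical axis (not along the pixel's ray), 0 where there is no reading.
- env.camera_model(name): a dict with "K" (3x3 intrinsics, pixels), "rvec" (rotation vector, rad) and "tvec" (3), from world to camera coordinates, as OpenCV has them; the wrist camera has in their place "tool_from_camera" (4x4, takes a point from camera to tool coordinates, whose origin is the TCP and whose axes are the flange's). Camera axes: x right, y down, z forward; pixel columns grow to the right and rows downward; lengths in m; the calibration is good to about 2 mm. A picture is of the moment at which its call begins: read the wrist's pose just before it. camera_model takes no time and is no camera call.
- env.sign_off(): hands the job in; it is judged then, once.
The state is a dict: "time_s": time; "qpos": joint angles; "joint_velocities": joint speeds; "effort": joint torques, N m; "tool_pos": TCP position; "tool_rot": TCP orientation; "force": force on the tool from outside, world axes, zero at the start; "wrist_torque": the same for the moment, N m; "grip_width": finger opening in m; "grasp_force": force on a finger pad.
Only numpy, scipy, OpenCV 4.12 (cv2) and the standard library are available. Lean on these libraries where they do the work, as an engineer would, in place of code of your own. Each camera call takes 0.05 s, during which the arm holds its last target. There are 200 camera calls.

### The job

The bench test is over: run the variable transformer down and switch it off. With a fingertip against a spoke, gently push the handwheel round counter-clockwise (seen from above) until its pointer is back at zero, against the stop, and only then push the toggle switch on the same top over to off, towards the front edge above the terminals. Only push, never grip the wheel or the switch, do not force them, and leave the things standing round it where they are.

Things in the scene. Friction and masses are not known exactly. Their poses are not given: they have to be found in the camera images.
- variac: Bench variable transformer: grey case 260 mm deep (x), 230 mm wide (y), top 165 mm above the bench; heavy, does not budge. Origin: centre of underside, z up; its front (meter, four terminals) faces its own -x. On top: white dial (212 mm across, 2 mm thick) under the handwheel; toggle switch in the front left corner (-x, +y); lamp and fuse cap, up to 16 mm high, front right.
- handwheel (a joint): Turn of the handwheel in rad: 0 at zero output, where it meets a stop; it grows clockwise seen from above, up to 5.24 at full output. It turns about the vertical axis through wheel_axis with steady drag (about 0.2 N m, 4 to 5 N at mid-spoke) and stays where it is left.
- wheel_axis (a point): On the black handwheel's vertical axis at mid-height of spokes and rim, 199 mm above the bench, 20 mm from the case's centre along its +x; axes are the case's (does not turn). Wheel 160 mm across, rim 12 mm thick (inner radius 68), hub radius 14 rising 14 above here, three spokes 120 deg apart, 12 wide, 10 thick. Dial face 32 mm below here; bush radius 20, 8 high on it. Free room between spokes.
- pointer_spoke (a point): Middle of the marked spoke (6 mm white line along its top), at radius 41 mm and at spoke height; it turns with the wheel. The pointer is in line with this spoke; the other two spokes stand 120 degrees either side.
- pointer_tip (a point): Tip of the 6 mm thick black pointer that reaches out from the rim and down to the dial's scale, at radius 92 mm, 5 mm above the case's top. At zero it stands at the longest, thickest scale mark, at the front left: 150 degrees counter-clockwise from the case's +x seen from above. The scale runs clockwise from there over 300 degrees.
- toggle (a joint): Tilt of the toggle switch in rad: 0 is on (bat leans 0.35 rad from upright towards the case's +x, to the wheel side), 0.70 is off (leans 0.35 rad towards the case's -x, the front edge). It swings about an axis along the case's y, resists a push at its tip with about 2 N and stays where it is left.
- switch_pivot (a point): Pivot of the toggle switch, on its bush 10 mm above the case's top (bush nut radius 9.5 mm), 100 mm ahead of the case's centre towards its front (-x) and 85 mm towards its left (+y). Axes are the case's.
- toggle_tip (a point): Top end of the steel bat of the toggle switch, 34 mm from the pivot; the bat is 7 to 11 mm thick.
- multimeter: Loose hand-held multimeter, grey, 150 x 78 x 36 mm (dial to 49 mm), lying on the bench; origin at the centre of its underside. Leave alone.
- parts_drawer: Loose clear plastic component drawer, 130 x 65 x 42 mm, with small parts in it, on the bench; origin at the centre of its underside. Leave alone.
- solder_reel: Loose reel of solder, 62 mm across and 52 mm high, standing on its flange on the bench; origin at the centre of its underside. Leave alone.
- screwdriver: Loose screwdriver 180 mm long, lying on the bench. Leave alone.

How it is judged (in metres and radians):
On the way, in this order (a step that is already met when the one before it is completed fails the run):
1. the handwheel is back at zero (within 0.06 rad of its stop) with the switch still on (value of joint handwheel below 0.06 rad and value of joint toggle below 0.2 rad), for 0.2 s.
2. the toggle switch is over at off (value of joint toggle above 0.58 rad), for 0.2 s.
At the end, for the whole second after the job is handed in: the handwheel stands within 0.06 rad of its zero stop, at rest, and the toggle switch is at off (beyond 0.58 of 0.70 rad) (value of joint handwheel below 0.06 rad and value of joint toggle above 0.58 rad and velocity of joint handwheel between -0.05 and 0.05 rad/s); the robot touches nothing.
It fails at once if the switch is thrown while the wheel is still up (switch past 0.3 rad with the wheel above 0.12 rad) (value of joint toggle above 0.3 rad and value of joint handwheel above 0.12 rad).
It fails at once if the fingers grip or force the transformer's wheel, switch or case (more than 30 N) (contact force between the fingers and variac above 30 N).
It fails at once if a thing standing round the transformer is shifted by more than 20 mm or lifted (distance of any of multimeter, parts_drawer, solder_reel, screwdriver from where it was at the start of the episode above 0.02 m).
It also fails if it takes over 61 s, if anything falls off the work surface, if the arm or the gripper's body presses on something with over 40 N, if the wrist force passes 120 N, or if a joint passes its speed limit or range.

## Working session

There is one attempt and no reset: what is moved stays moved. The work goes in short steps, Python scripts to look and compute and a tool call to move; the robot and the scene stay as the last step left them, time stands still between calls to the robot, and variables do not carry over. Pictures are saved under pics/ and viewed, at most 10 in all, crops included, and the job is handed in when it is done.

Besides the shell and the picture viewer there is one more tool, called after "Emit:" as name(argument=value, ...), one argument or row to a line, values as JSON. drive_tool: Moves the arm, as the interface text tells. Its arguments: {"type":"object","properties":{"moves":{"type":"array","items":{"type":"number"}},"squeeze":{"type":"number"}},"required":["moves"]}

```bash
mkdir -p pics; python3 - <<'E'
from cell import env
import cv2,numpy as np
o=env.get_obs();print(o['time_s'],o['tool_pos'],o['tool_rot'],o['grip_width'])
for n in("scene","side"):
    im,d=env.read_camera(n);cv2.imwrite(f"pics/{n}0.png",im[:,:,::-1]);np.savez(f"{n}0.npz",im=im,d=d)
    m=env.camera_model(n);print(n,m)
    R=cv2.Rodrigues(np.array(m['rvec']))[0];print(-R.T@np.array(m['tvec']).ravel())
print(env.camera_model("wrist"))
E
```

```text
0.0 [ 6.49455597e-01 -4.90642243e-05  2.21454101e-01] [-1.79891120e+02  6.37465880e-03  9.00032327e+01] 0.08687713114299399
scene {'K': array([[542.86075143,   0.        , 324.02462968],
       [  0.        , 542.86075143, 242.94034216],
       [  0.        ,   0.        ,   1.        ]]), 'rvec': array([ 1.84929175,  1.81822657, -0.6559052 ]), 'tvec': array([-0.03592201, -0.35248168,  1.4118463 ])}
[1.15975196 0.03582655 0.87894003]
side {'K': array([[554.04441955,   0.        , 318.06280333],
       [  0.        , 554.04441955, 243.62422126],
       [  0.        ,   0.        ,   1.        ]]), 'rvec': array([ 0.52370127, -2.76675908,  1.08575846]), 'tvec': array([0.51604922, 0.23892094, 1.02998132])}
[0.30172445 0.67826723 0.91278006]
{'K': array([[385.70186711,   0.        , 319.25033552],
       [  0.        , 385.70186711, 247.09451006],
       [  0.        ,   0.        ,   1.        ]]), 'tool_from_camera': array([[ 3.91363355e-05, -9.56481237e-01, -2.91793834e-01,
         8.07662794e-02],
       [ 9.99999548e-01, -2.39825356e-04,  9.20255125e-04,
         3.06620075e-04],
       [-9.50186320e-04, -2.91793738e-01,  9.56480795e-01,
        -1.61097703e-01],
       [ 0.00000000e+00,  0.00000000e+00,  0.00000000e+00,
         1.00000000e+00]])}
```

View pics/scene0.png

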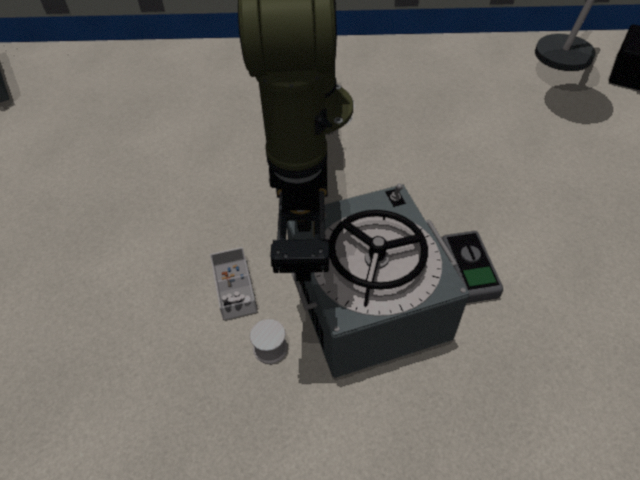

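View pics/side0.png

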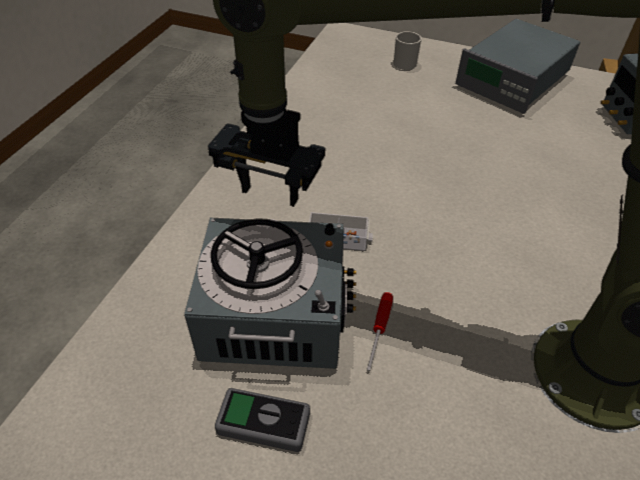

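The scene view shows the hub at about (378,243), the marked spoke running to (368,300) and the switch at (396,196). In the side view the hub is at (257,250), the marked spoke at about (235,240) and the toggle at (322,298). The meter, drawer, reel and screwdriver all stand clear of the case.

```bash
cat > h.py <<'E'
import cv2,numpy as np
from cell import env
def cam(n):
    m=env.camera_model(n);R=cv2.Rodrigues(np.array(m['rvec']))[0];return m['K'],R,np.array(m['tvec']).ravel()
def cloud(n,d):
    K,R,t=cam(n);v,u=np.mgrid[:480,:640];P=np.stack([(u-K[0,2])/K[0,0]*d,(v-K[1,2])/K[1,1]*d,d],-1)
    return (P-t)@R
def ray(n,u,v,z):
    K,R,t=cam(n);c=-R.T@t;r=R.T@np.array([(u-K[0,2])/K[0,0],(v-K[1,2])/K[1,1],1]);return c+r*(z-c[2])/r[2]
E
python3 - <<'E'
from h import *
A=[]
for n,hub,tip in(("scene",(378,243),(396,194)),("side",(257,247),(320,292))):
    f=np.load(n+"0.npz");im,d=f['im'],f['d'];P=cloud(n,d)
    reg=(P[...,0]>.4)&(P[...,0]<1)&(P[...,1]>-.25)&(P[...,1]<.35)&(d>0)
    top=reg&(abs(P[...,2]-.166)<.007)
    k,l,s,_=cv2.connectedComponentsWithStats(top.astype(np.uint8));i=1+np.argmax(s[1:,4]);top=l==i
    Q=P[top];A.append(Q);print(n,len(Q),'z',np.median(Q[:,2]),cv2.minAreaRect(Q[:,:2].astype(np.float32)))
    print(' hub',ray(n,*hub,.213),'tip',ray(n,*tip,.207))
    w=reg&(P[...,2]>.19)&(P[...,2]<.215)
    W=P[w];sel=w&(im.min(2)>110)
    print(' wheel',len(W),cv2.minEnclosingCircle(W[:,:2].astype(np.float32)))
    k,l,s,c=cv2.connectedComponentsWithStats(sel.astype(np.uint8))
    for j in range(1,k):
        if s[j,4]>8: print('  white',s[j],c[j].round(1),P[l==j].mean(0).round(4), cv2.fitLine(P[l==j][:,:2].astype(np.float32),2,0,.01,.01)[:2].ravel())
print(cv2.minAreaRect(np.vstack(A)[:,:2].astype(np.float32)))
ims=[]
for n,(x,y) in(("scene",(370,245)),("side",(265,265))):
    im=np.load(n+"0.npz")['im'][y-75:y+75,x-100:x+100,::-1];ims.append(cv2.resize(im,None,fx=4,fy=4)[:,:])
cv2.imwrite("pics/crop.png",cv2.resize(np.vstack(ims),(400*1,600)))
cv2.imwrite("pics/cropA.png",ims[0]);cv2.imwrite("pics/cropB.png",ims[1])
E
```

```text
scene 8635 z 0.16593399921896376 ((0.605172872543335, 0.11144879460334778), (0.26091131567955017, 0.22833801805973053), 17.989713668823242)
 hub [0.62645732 0.11670394 0.213     ] tip [0.51520599 0.15602463 0.207     ]
 wheel 3025 ((0.5965935587882996, 0.12900970876216888), 0.11535037308931351)
  white [368 254   9  27  76] [372.2 267.1] [0.6667 0.1053 0.2045] [ 0.9642595 -0.2649596]
side 9269 z 0.1661154324395257 ((0.604439377784729, 0.11088737845420837), (0.2579963207244873, 0.2338409721851349), 18.15806007385254)
 hub [0.62191184 0.11858957 0.213     ] tip [0.4887953  0.16480076 0.207     ]
 wheel 2528 ((0.5908446907997131, 0.1301979124546051), 0.11381864547729492)
  white [226 232  23  14  68] [237.2 238.2] [0.6668 0.1061 0.2049] [ 0.96458334 -0.2637783 ]
  white [252 243   8   5  14] [255.7 244.9] [0.6257 0.1156 0.2139] [0.82537425 0.56458604]
  white [316 290   4   3  10] [317.8 291. ] [0.4927 0.1645 0.2074] [ 0.9783791  -0.20681965]
((0.6052395105361938, 0.111249178647995), (0.2601239085197449, 0.23379679024219513), 18.351408004760742)
```

View pics/cropB.png

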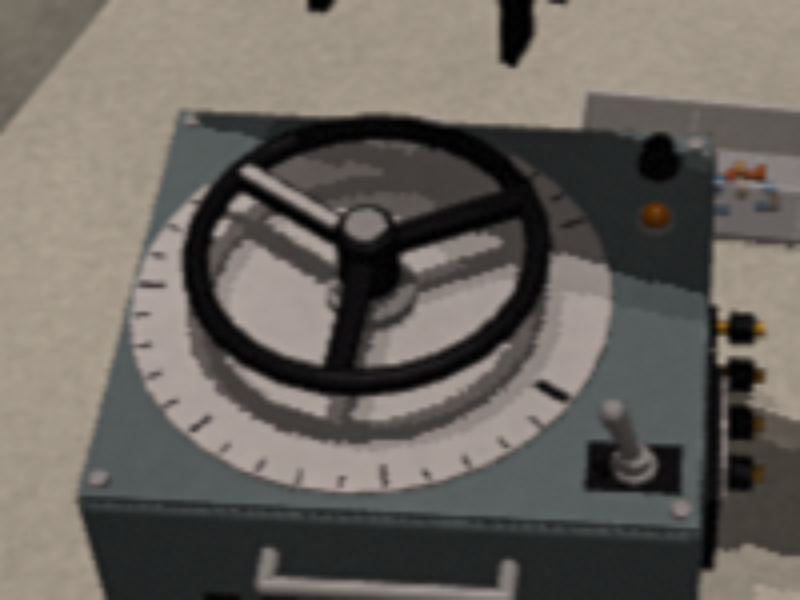

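View pics/cropA.png

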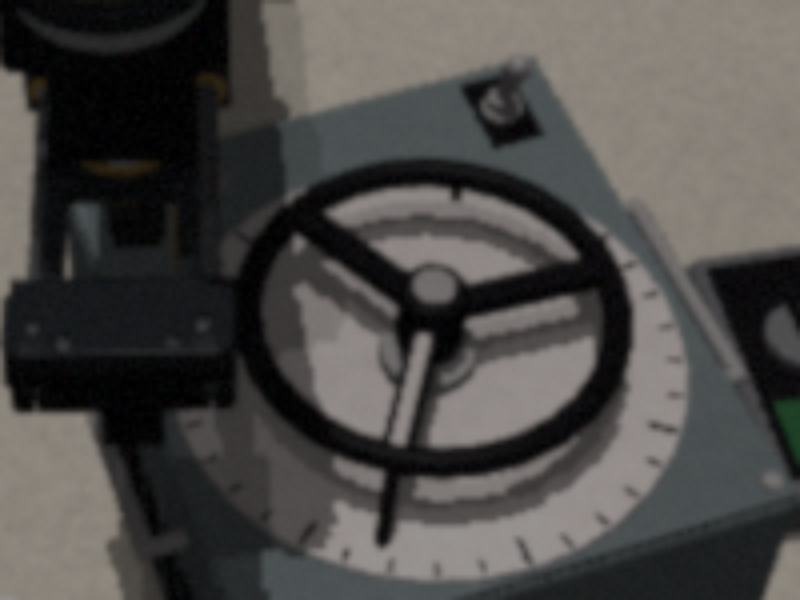

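Both views agree. The case centre is at about (0.605, 0.111) with a yaw of 18.3°, and the wheel axis is at about (0.6235, 0.1173). The pointer is at case angle −33.7°, so it needs 183.7° counter-clockwise (3.2 rad). The toggle is where the model predicts. I'll align the tool with the case, close the fingers and hover over the gap clockwise of the marked spoke.

Emit:
drive_tool(
  moves=[0.5, -0.1, -0.5, -0.6, 0, 1.2, -0.25, -0.5, -1.2, 0, 1.95, -0.4, -0.5, -1.83, 0, 1.95, -0.4, -0.5, -1.83, 0, 1.95, -0.4, -0.5, -1.83, 0],
  squeeze=3,
)

```text
time_s: 0.72
tool_pos: [0.634, 0.0769, 0.2421]
tool_rot: [-180.0, 0.1, 108.2]
force: [-0.9, -0.5, 0.2]
grip_width: 0.0447
grasp_force: 0.0
```

```bash
cat >> h.py <<'E'
yaw=np.deg2rad(18.3);C=np.array([.6047,.1112]);Rc=np.array([[np.cos(yaw),-np.sin(yaw)],[np.sin(yaw),np.cos(yaw)]])
def case(p): return (np.array(p)[:2]-C)@Rc*1e3
def st():
    o=env.get_obs();print(round(o['time_s'],2),'case mm',case(o['tool_pos']).round(1),'z',o['tool_pos'][2].round(4),'rot',o['tool_rot'].round(1),'w',round(o['grip_width'],4),'F',np.round(o['force'],1),'Fcase',(np.array(o['force'])[:2]@Rc).round(1))
E
python3 - <<'E'
from h import *
st()
im,d=env.read_camera("wrist");cv2.imwrite("pics/w1.png",im[:,:,::-1])
# path: finger half sizes 15 (case x) x 9.5 (case y)
for th in [-33.7,-25,-15,-5]+list(range(5,146,10))+[150]:
    t=np.deg2rad(th);u=np.array([np.cos(t),np.sin(t)]);n=np.array([-u[1],u[0]])
    dd=6+15*abs(u[1])+9.5*abs(u[0]) if 0 else 6+15*abs(n[0])+9.5*abs(n[1])
    c=40*u-dd*n; k=[c+[a*15,b*9.5] for a in(-1,1) for b in(-1,1)];R=[np.hypot(*q) for q in k]
    print(th,(c+[20,0]).round(1),'units x,y',(c[1]/40).round(2),((c[0]+20)/40).round(2),'Rmax',round(max(R)),'Rc',round(np.hypot(*c)))
E
```

```text
0.72 case mm [ 17.1 -41.8] z 0.2421 rot [-1.800e+02  1.000e-01  1.082e+02] w 0.0447 F [-0.9 -0.5  0.2] Fcase [-1.  -0.2]
-33.7 [ 40.9 -40.7] units x,y -1.02 1.02 Rmax 62 Rc 46
-25 [ 47.4 -35.9] units x,y -0.9 1.18 Rmax 62 Rc 45
-15 [ 53.7 -28.8] units x,y -0.72 1.34 Rmax 62 Rc 44
-5 [ 58.4 -20.2] units x,y -0.5 1.46 Rmax 61 Rc 43
5 [ 61.3 -13.2] units x,y -0.33 1.53 Rmax 61 Rc 43
15 [63.6 -8.1] units x,y -0.2 1.59 Rmax 61 Rc 44
25 [65.1 -2.1] units x,y -0.05 1.63 Rmax 61 Rc 45
35 [65.6  4.6] units x,y 0.12 1.64 Rmax 62 Rc 46
45 [64.8 11.8] units x,y 0.29 1.62 Rmax 63 Rc 46
55 [62.4 19.2] units x,y 0.48 1.56 Rmax 64 Rc 47
65 [58.3 26.3] units x,y 0.66 1.46 Rmax 64 Rc 46
75 [52.5 32.7] units x,y 0.82 1.31 Rmax 64 Rc 46
85 [45.2 38. ] units x,y 0.95 1.13 Rmax 62 Rc 46
95 [38.2 41.7] units x,y 1.04 0.96 Rmax 61 Rc 46
105 [31.8 44.6] units x,y 1.11 0.8 Rmax 60 Rc 46
115 [24.5 46.2] units x,y 1.16 0.61 Rmax 59 Rc 46
125 [16.5 46.4] units x,y 1.16 0.41 Rmax 59 Rc 47
135 [ 8.2 44.8] units x,y 1.12 0.21 Rmax 61 Rc 46
145 [ 0.1 41.3] units x,y 1.03 0.0 Rmax 62 Rc 46
150 [-3.8 38.8] units x,y 0.97 -0.09 Rmax 62 Rc 46
```

View pics/w1.png

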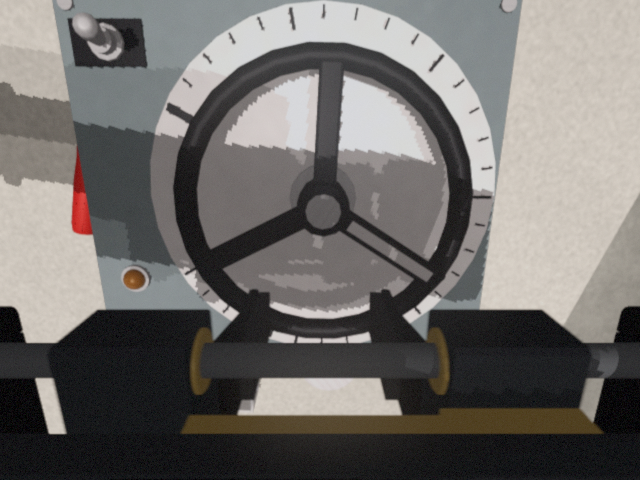

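The wrist picture is aligned with the case. The hub is at (323,210), the marked spoke runs to (430,272) and the zero mark is at (180,113); the toggle is at (95,30). The fingers are still closing, so I'll let them finish and then descend into the gap.

Emit:
drive_tool(
  moves=[0, 0, 0, 0, 0, 0, 0, 0, 0, 0, 0, 0, 0, 0, 0, 0, 0, 0, 0, 0, 0, 0, 0, 0, 0],
)

```text
time_s: 1.4
tool_pos: [0.634, 0.078, 0.2426]
tool_rot: [180.0, 0.0, 108.3]
force: [-0.4, 0.3, -0.1]
grip_width: 0.0014
grasp_force: 0.0
```

Emit:
drive_tool(
  moves=[0, 0, 0.4, 0, 0, 0, 0, 0.8, 0, 0, 0, 0, 1.2, 0, 0, 0, 0, 1.45, 0, 0, 0, 0, 1.45, 0, 0],
)

```text
time_s: 2.02
tool_pos: [0.6334, 0.0779, 0.1832]
tool_rot: [-179.9, -0.0, 108.3]
force: [0.6, 0.1, 1.0]
grip_width: 0.0004
grasp_force: 0.0
```

Emit:
drive_tool(
  moves=[0.01, 0.32, 0, 0, 0, 0.03, 0.53, 0, 0, 0, 0.13, 0.74, 0, 0, 0, 0.31, 0.9, 0, 0, 0, 0.53, 1.02, 0, 0, 0],
)

```text
time_s: 2.65
tool_pos: [0.666, 0.1083, 0.1841]
tool_rot: [-179.8, 0.2, 108.2]
force: [-1.9, -5.0, 0.6]
grip_width: 0.0007
grasp_force: 2.2
```

```bash
python3 - <<'E'
from h import *
st()
E
```

```text
2.65 case mm [ 57.3 -22. ] z 0.1841 rot [-179.8    0.2  108.2] w 0.0007 F [-1.9 -5.   0.6] Fcase [-3.4 -4.2]
```

Emit:
drive_tool(
  moves=[0.17, 0.07, 0, 0, 0, 0.3, 0.13, 0, 0, 0, 0.45, 0.17, 0, 0, 0, 0.62, 0.18, 0, 0, 0, 0.79, 0.16, 0, 0, 0],
)

```text
time_s: 3.28
tool_pos: [0.6638, 0.14, 0.1847]
tool_rot: [179.9, 0.2, 108.2]
force: [2.2, -5.5, 0.2]
grip_width: 0.0008
grasp_force: 2.3
```

Emit:
drive_tool(
  moves=[0.19, -0.05, 0, 0, 0, 0.37, -0.15, 0, 0, 0, 0.53, -0.3, 0, 0, 0, 0.66, -0.48, 0, 0, 0, 0.75, -0.65, 0, 0, 0],
)

```text
time_s: 3.9
tool_pos: [0.6296, 0.1632, 0.1854]
tool_rot: [179.8, 0.1, 108.3]
force: [3.8, -1.6, 0.3]
grip_width: 0.0004
grasp_force: 1.9
```

```bash
python3 - <<'E'
from h import *
st()
E
```

```text
3.9 case mm [39.9 41.5] z 0.1854 rot [1.798e+02 1.000e-01 1.083e+02] w 0.0004 F [ 3.8 -1.6  0.3] Fcase [ 3.1 -2.7]
```

Emit:
drive_tool(
  moves=[0.07, -0.16, 0, 0, 0, 0.12, -0.35, 0, 0, 0, 0.12, -0.55, 0, 0, 0, 0.1, -0.65, 0, 0, 0, 0.1, -0.65, 0, 0, 0],
)

```text
time_s: 4.53
tool_pos: [0.6023, 0.1604, 0.1852]
tool_rot: [179.9, -0.1, 108.4]
force: [3.8, 1.0, 0.1]
grip_width: 0.0004
grasp_force: 1.7
```

```bash
cat >> h.py <<'E'
def spoke(n):
    im,d=env.read_camera(n);P=cloud(n,d);ax=C+Rc@[.02,0]
    r=np.hypot(P[...,0]-ax[0],P[...,1]-ax[1]);w=(P[...,2]>.198)&(P[...,2]<.21)&(r>.018)&(r<.067)&(im.min(2)>85)
    q=case(P[w].mean(0))-[20,0];print(n,w.sum(),'spoke angle',np.degrees(np.arctan2(q[1],q[0])).round(1),'r',np.hypot(*q).round(1));return im
E
python3 - <<'E'
from h import *
st()
for n in("side","scene"):
    im=spoke(n);cv2.imwrite(f"pics/{n}2.png",im[:,:,::-1])
E
```

```text
4.53 case mm [13.2 47.5] z 0.1852 rot [ 1.799e+02 -1.000e-01  1.084e+02] w 0.0004 F [3.8 1.  0.1] Fcase [ 4.  -0.3]
side 2 spoke angle 125.0 r 52.7
scene 14 spoke angle -123.4 r 33.5
```

Emit:
drive_tool(
  moves=[-0.01, -0.05, 0, 0, 0, -0.02, -0.1, 0, 0, 0, -0.04, -0.15, 0, 0, 0, -0.06, -0.2, 0, 0, 0, -0.06, -0.2, 0, 0, 0],
)

```text
time_s: 5.25
tool_pos: [0.5956, 0.155, 0.1849]
tool_rot: [179.9, -0.0, 108.3]
force: [4.3, 1.9, 1.5]
grip_width: 0.0007
grasp_force: 2.0
```

Emit:
drive_tool(
  moves=[-0.02, -0.05, 0, 0, 0, -0.03, -0.08, 0, 0, 0, -0.04, -0.1, 0, 0, 0, -0.04, -0.1, 0, 0, 0],
)

```text
time_s: 5.75
tool_pos: [0.5921, 0.152, 0.1846]
tool_rot: [180.0, -0.0, 108.3]
force: [4.2, 3.0, 1.0]
grip_width: 0.0005
grasp_force: 2.0
```

```bash
python3 - <<'E'
from h import *
st()
im=env.read_camera("side")[0];cv2.imwrite("pics/s3.png",cv2.resize(im[190:340,165:365,::-1],None,fx=4,fy=4,interpolation=cv2.INTER_CUBIC))
E
```

```text
5.75 case mm [ 0.8 42.7] z 0.1846 rot [180.   -0.  108.3] w 0.0005 F [4.2 3.  1. ] Fcase [4.9 1.5]
```

View pics/s3.png

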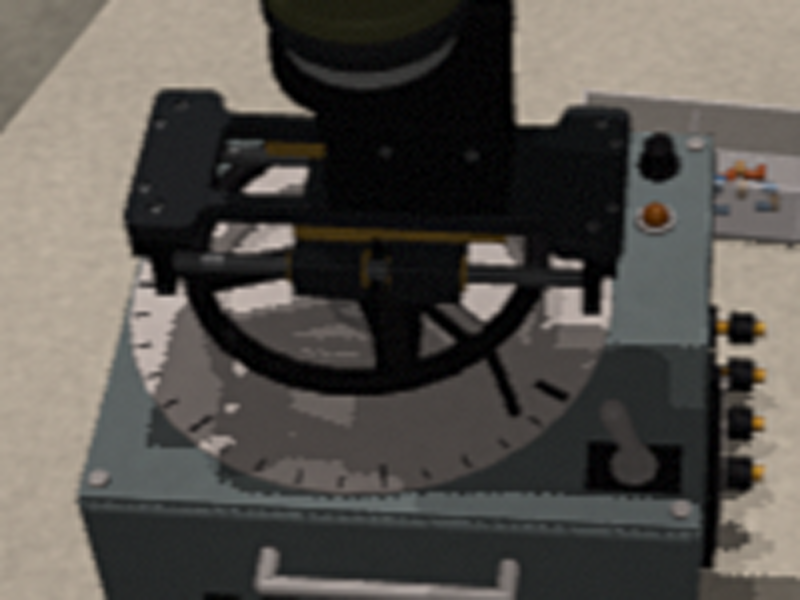

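The pointer tip is at crop (515,412) and the zero mark at (550,390), so some degrees are still left. I'll work out the angle.

```bash
python3 - <<'E'
from h import *
for (u,v,z) in((515,414,.17),(550,390,.167)):
    q=case(ray("side",165+u/4,190+v/4,z))-[20,0];print(np.hypot(*q),np.degrees(np.arctan2(q[1],q[0])))
E
```

```text
93.94916003581703 136.6962049508545
95.22584965296375 149.43546980630725
```

Emit:
drive_tool(
  moves=[-0.02, -0.06, 0, 0, 0, -0.05, -0.11, 0, 0, 0, -0.08, -0.15, 0, 0, 0, -0.1, -0.18, 0, 0, 0, -0.1, -0.18, 0, 0, 0],
)

```text
time_s: 6.42
tool_pos: [0.5861, 0.1455, 0.1844]
tool_rot: [-180.0, -0.0, 108.3]
force: [2.9, 2.7, 0.2]
grip_width: 0.0003
grasp_force: 1.8
```

Emit:
drive_tool(
  moves=[-0.02, -0.02, 0, 0, 0, -0.03, -0.04, 0, 0, 0, -0.03, -0.04, 0, 0, 0],
)

```text
time_s: 6.8
tool_pos: [0.5856, 0.1445, 0.1845]
tool_rot: [179.9, -0.0, 108.3]
force: [5.8, 4.3, -2.1]
grip_width: 0.0008
grasp_force: 2.7
```

Emit:
drive_tool(
  moves=[-0.01, -0.02, 0, 0, 0, -0.01, -0.02, 0, 0, 0],
)

```text
time_s: 7.05
tool_pos: [0.5855, 0.1444, 0.1846]
tool_rot: [179.8, -0.1, 108.4]
force: [6.7, 5.4, -1.5]
grip_width: 0.0005
grasp_force: 3.3
```

The force is rising and the tool has stopped moving, which looks like the stop. I'll check the pointer.

```bash
python3 - <<'E'
from h import *
st()
im=env.read_camera("side")[0];cv2.imwrite("pics/s4.png",cv2.resize(im[240:340,250:365,::-1],None,fx=6,fy=6,interpolation=cv2.INTER_CUBIC))
E
```

```text
7.05 case mm [-7.8 37.6] z 0.1846 rot [ 1.798e+02 -1.000e-01  1.084e+02] w 0.0005 F [ 6.7  5.4 -1.5] Fcase [8. 3.]
```

View pics/s4.png

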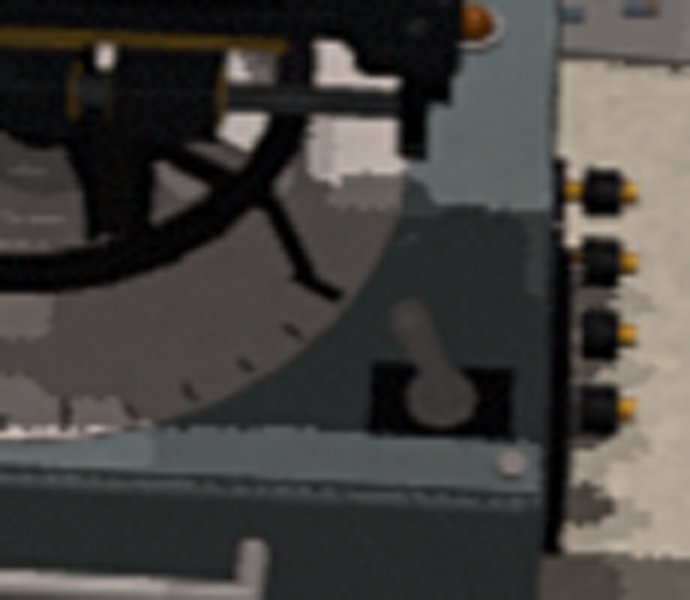

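The pointer at (305,275) runs straight into the zero mark at (325,290), with the toggle still on. I'll give one small confirming push, then back off and lift.

Emit:
drive_tool(
  moves=[-0.02, -0.03, 0, 0, 0, -0.02, -0.03, 0, 0, 0],
)

```text
time_s: 7.35
tool_pos: [0.5853, 0.1444, 0.1848]
tool_rot: [179.7, -0.1, 108.4]
force: [8.1, 7.4, -2.6]
grip_width: 0.0005
grasp_force: 4.4
```

Emit:
drive_tool(
  moves=[0.06, 0.12, 0, 0, 0, 0.08, 0.2, 0, 0, 0, 0.08, 0.2, -0.6, 0, 0, 0.08, 0.2, -1.2, 0, 0, 0.08, 0.2, -1.5, 0, 0],
)

```text
time_s: 7.98
tool_pos: [0.5904, 0.1465, 0.2455]
tool_rot: [-180.0, 0.0, 108.2]
force: [0.1, -0.6, 0.5]
grip_width: 0.0002
grasp_force: 0.0
```

```bash
python3 - <<'E'
from h import *
st();spoke("side");spoke("scene")
E
```

```text
7.97 case mm [-2.5 38. ] z 0.2455 rot [-180.     0.   108.2] w 0.0002 F [ 0.1 -0.6  0.5] Fcase [-0.1 -0.6]
side 17 spoke angle 136.9 r 26.8
scene 16 spoke angle -102.7 r 42.0
```

Emit:
drive_tool(
  moves=[0.6, -0.7, 0, 0, 0, 1.18, -1.39, 0, 0, 0, 1.18, -1.39, 0.6, 0, 0, 1.18, -1.39, 1.2, 0, 0, 1.18, -1.39, 1.2, 0, 0],
)

```text
time_s: 8.7
tool_pos: [0.5207, 0.1737, 0.1936]
tool_rot: [-179.6, 0.0, 108.3]
force: [1.2, 0.1, -0.1]
grip_width: 0.0003
grasp_force: 0.0
```

```bash
python3 - <<'E'
from h import *
st();spoke("side")
im=spoke("scene");cv2.imwrite("pics/w5.png",cv2.resize(im[170:310,300:460,::-1],None,fx=4,fy=4,interpolation=cv2.INTER_CUBIC))
E
```

```text
8.7 case mm [-60.1  85.7] z 0.1936 rot [-179.6    0.   108.3] w 0.0003 F [ 1.2  0.1 -0.1] Fcase [ 1.2 -0.3]
side 40 spoke angle 168.6 r 14.0
scene 126 spoke angle 143.6 r 25.5
```

View pics/w5.png

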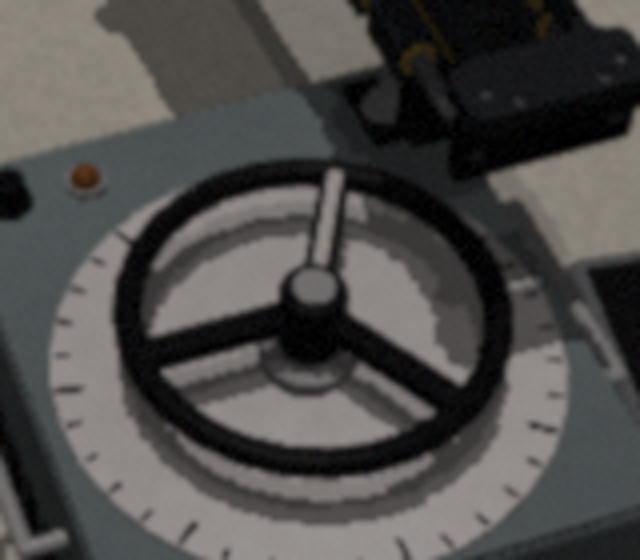

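The white spoke line is visible from (318,262) to (335,175). I'll check its angle before throwing the switch.

```bash
python3 - <<'E'
from h import *
P=[case(ray("scene",300+u/4,170+v/4,.204)) for u,v in((335,176),(318,262))]
d=P[0]-P[1];q=P[0]-[20,0];print(P,np.degrees(np.arctan2(d[1],d[0])),np.degrees(np.arctan2(q[1],q[0])))
im,d=env.read_camera("scene");Q=cloud("scene",d)
E
```

```text
[array([-38.12153437,  34.41422053]), array([2.37172559, 9.90571648])] 148.8156201253668 149.3698890206372
```

The pointer angle is about 149°, against 150° at zero, and the stop was confirmed by force. Now I'll push the toggle.

Emit:
drive_tool(
  moves=[0, -0.15, 0, 0, 0, 0, -0.3, 0, 0, 0, 0, -0.4, 0, 0, 0, 0, -0.5, 0, 0, 0, 0, -0.6, 0, 0, 0],
)

```text
time_s: 9.48
tool_pos: [0.5014, 0.1677, 0.1977]
tool_rot: [179.7, 0.0, 108.3]
force: [4.0, 1.3, 2.1]
grip_width: 0.0006
grasp_force: 1.7
```

Emit:
drive_tool(
  moves=[0, -0.04, 0, 0, 0, 0, -0.08, 0, 0, 0, 0, -0.08, 0, 0, 0],
)

```text
time_s: 9.85
tool_pos: [0.4969, 0.1662, 0.1965]
tool_rot: [-180.0, 0.0, 108.3]
force: [2.4, 0.3, 1.1]
grip_width: 0.0003
grasp_force: 1.2
```

Emit:
drive_tool(
  moves=[0, -0.03, 0, 0, 0, 0, -0.06, 0, 0, 0, 0, -0.06, 0, 0, 0],
)

```text
time_s: 10.22
tool_pos: [0.4945, 0.1654, 0.1965]
tool_rot: [-180.0, 0.0, 108.3]
force: [2.1, 0.6, 1.9]
grip_width: 0.0005
grasp_force: 1.1
```

Emit:
drive_tool(
  moves=[0, -0.04, 0, 0, 0, 0, -0.08, 0, 0, 0, 0, -0.08, 0, 0, 0],
)

```text
time_s: 10.6
tool_pos: [0.4915, 0.1644, 0.1966]
tool_rot: [-180.0, 0.0, 108.3]
force: [1.6, 0.9, 2.0]
grip_width: 0.0007
grasp_force: 1.2
```

Emit:
drive_tool(
  moves=[0, -0.03, 0, 0, 0, 0, -0.06, 0, 0, 0, 0, -0.06, 0, 0, 0],
)

```text
time_s: 10.98
tool_pos: [0.4892, 0.1637, 0.1965]
tool_rot: [-180.0, 0.0, 108.3]
force: [1.7, 1.5, 2.3]
grip_width: 0.0004
grasp_force: 1.2
```

Emit:
drive_tool(
  moves=[0, -0.04, 0, 0, 0, 0, -0.07, 0, 0, 0, 0, -0.07, 0, 0, 0],
)

```text
time_s: 11.35
tool_pos: [0.4872, 0.163, 0.1966]
tool_rot: [179.9, 0.0, 108.3]
force: [4.8, 2.8, -0.1]
grip_width: 0.0002
grasp_force: 2.4
```

Emit:
drive_tool(
  moves=[0, -0.03, 0, 0, 0, 0, -0.05, 0, 0, 0, 0, -0.05, 0, 0, 0],
)

```text
time_s: 11.72
tool_pos: [0.4869, 0.1629, 0.1968]
tool_rot: [179.7, -0.0, 108.3]
force: [8.4, 3.1, -2.4]
grip_width: 0.0003
grasp_force: 4.2
```

```bash
python3 - <<'E'
from h import *
st()
im=env.read_camera("side")[0];cv2.imwrite("pics/s6.png",cv2.resize(im[220:330,260:370,::-1],None,fx=5,fy=5,interpolation=cv2.INTER_CUBIC))
E
```

```text
11.72 case mm [-95.6  86.1] z 0.1968 rot [179.7  -0.  108.3] w 0.0003 F [ 8.4  3.1 -2.4] Fcase [8.9 0.3]
```

View pics/s6.png

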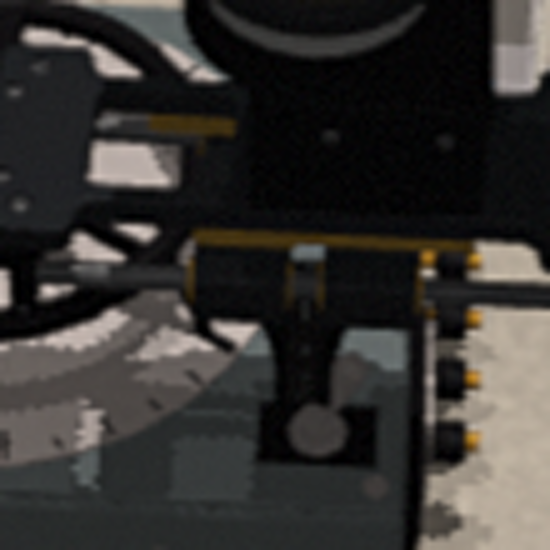

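The bat now leans right, towards the terminals, with its tip at (350,375). The rising force with no motion shows it is at its stop, and the pointer is still at zero near (235,345). I'll back off and lift clear.

Emit:
drive_tool(
  moves=[0, 0.2, 0, 0, 0, 0, 0.4, -0.3, 0, 0, 0, 0.4, -1.3, 0, 0, 0, 0.4, -2.3, 0, 0, 0, 0.4, -2.5, 0, 0],
)

```text
time_s: 12.4
tool_pos: [0.501, 0.1677, 0.3]
tool_rot: [179.8, 0.0, 108.3]
force: [-0.3, 0.4, -0.3]
grip_width: 0.0005
grasp_force: 0.0
```

Emit:
drive_tool(
  moves=[-1.5, 0, -1, 0, 0, -2.5, 0, -1, 0, 0, -2.5, 0, -1, 0, 0, -2.5, 0, -1, 0, 0],
)

```text
time_s: 12.9
tool_pos: [0.5308, 0.0727, 0.3356]
tool_rot: [-179.9, -0.1, 108.3]
force: [-0.2, -0.1, 0.1]
grip_width: 0.0006
grasp_force: 0.0
```

```bash
python3 - <<'E'
from h import *
st()
im=env.read_camera("side")[0];cv2.imwrite("pics/s7.png",cv2.resize(im[200:340,180:370,::-1],None,fx=4,fy=4,interpolation=cv2.INTER_CUBIC))
E
```

```text
12.9 case mm [-82.3 -13.3] z 0.3356 rot [-1.799e+02 -1.000e-01  1.083e+02] w 0.0006 F [-0.2 -0.1  0.1] Fcase [-0.2 -0.1]
```

View pics/s7.png

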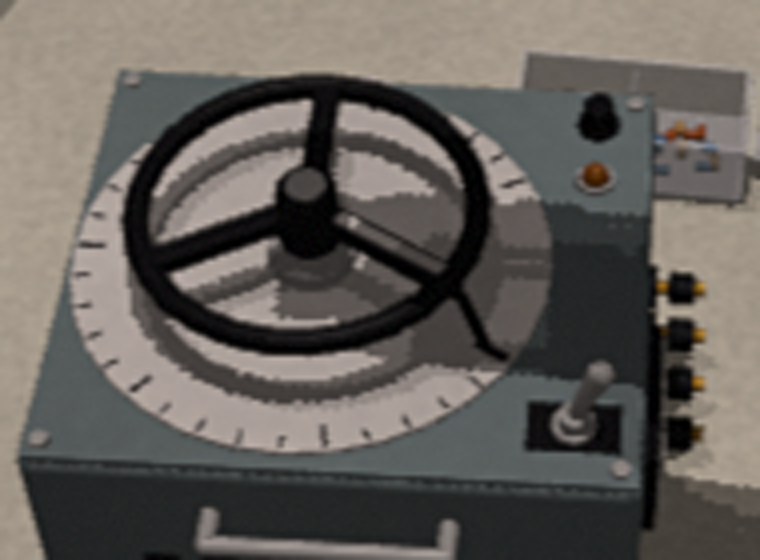

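The pointer covers the zero mark at (495,350), the toggle leans to the front with its tip at (600,372), and the arm is clear.

```bash
python3 -c "
from cell import env
print(env.sign_off())"
```

```text
the job is handed in; nothing more can be done
None
```

I pushed the handwheel back to zero against its stop, then pushed the toggle over to off, lifted the arm clear and handed the job in at about 13 s; the sign-off gave no verdict.

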